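Bring a transparency under the copying camera

ROBOT

A 7-joint arm with a two-finger parallel gripper is mounted at the origin on the work surface. World frame = base frame: x ahead of the robot, y to its left, z up, the work surface at z = 0. Lengths are in m, angles in rad, forces in N, time in s.
With the tool pointing down it reaches from about 0.425 to 0.925 m from the base axis. Payload 6.8 kg.
Tool frame: the origin (TCP) lies between the finger pads, 19 mm behind the fingertips; this is the grasp point; z points along the fingers, y is the direction in which the jaws open and shut (so a half turn about z gives the same grasp; the last joint's range is limited). The gripper opens to 85 mm and grips with 20 to 120 N. Pads are 22 mm wide; open, the fingers measure 114 mm over their backs; the gripper's body (76 mm by 85 mm) begins 54 mm behind the grasp point. The pads swing forward as they close: fully open they stand 13 mm farther back than shut.
Start: joints at [1.151, 0.477, 0.022, 1.555, -0.011, 1.109, -0.083], TCP at [0.207, -0.642, 0.25] pointing down, gripper open.
Joint ranges: [-2.96, 2.96], [-0.34, 2.1], [-1.41, 1.46], [0.24, 2.44], [-1.37, 4.51], [0.17, 1.92], [-2.96, 2.96]. Speed limits (rad/s): [2.39, 2.39, 3.14, 3.14, 3.14, 3.14, 3.14].

INTERFACE

Orientations are given as a unit quaternion [x, y, z, w].
In Python, from rig import robot, snapshot gives the robot as it stands. The module is installed in compiled form; this text tells all that it offers. Calls block until the motion is done:
- robot.move_pose(position, orientation): joint-space move of the TCP to a pose.
- robot.servo_line(position, orientation=None, rate=0.15, threshold=None): straight line of the TCP; orientation=None keeps the orientation; rate is the mean speed in m/s. With threshold (N) it stops when the force on the tool has changed by that much, and returns True; else False.
- robot.set_joints(angles): joint-space move.
- robot.open_gripper() and robot.grasp(newtons=None): open the fingers fully, or close them until they stop; newtons is the grip in N (None keeps the last).
- robot.hold(seconds).
- robot.inverse_kinematics(position, orientation): joint angles nearest the present ones, or None.
- robot.sense(): the state.
- snapshot(name): name is "scene" or "top" or "wrist"; returns a dict with "frame" (400x640x3 uint8, blue, green, red), "range_z" (400x640 float32, m along the optical axis (not along the pixel's ray), 0 where there is no reading), "camera_matrix" (3x3 intrinsics, pixels), "dist" ([k1, k2, p1, p2, k3] as OpenCV has them; the pictures are not rectified), "rvec" (rotation vector, rad) and "tvec" (3), from world to camera coordinates, as OpenCV has them. Camera axes: x right, y down, z forward; pixel columns grow to the right and rows downward; lengths in m; the calibration is good to about 2 mm. A picture is of the moment at which its call begins.
A pose or a line that the arm cannot do raises robot.PlanningError and nothing moves.
- robot.sign_off(): hands the job in, once; it reports no verdict.
The state is a dict: "time": time; "joint_positions": joint angles; "joint_vel": joint speeds; "joint_torque": joint torques, N m; "tool_pos": TCP position; "orientation": TCP orientation; "wrist_force": force on the tool from outside, world axes, zero at the start; "wrist_torque": the same for the moment, N m; "opening": finger opening in m.
Only numpy, scipy, OpenCV 4.12 (cv2) and the standard library are available. Lean on these libraries where they do the work, as an engineer would, in place of code of your own. Each camera call takes 0.05 s, during which the arm holds its last target. There are 200 camera calls.

TASK

Get the transparency in the red mount ready to be photographed on the copying stand: first turn the lamp's dimmer knob clockwise just until it clicks on, leaving the lamp near its lowest light, and let go of it. Then take the slide carrier by its orange tab and slide it along the rail until the red mount clicks into its notch under the camera, without running on past the notch, and finish still gripping the tab, holding the carrier steady at the click for the exposure. Do not knock the camera, and leave the other things on the table where they are.

Things in the scene. Friction and masses are not known exactly. Their poses are not given: they have to be found in the camera images.
- light_base: the copying stand: grey light box with a dark top, 260 (x) x 360 (y) x 50 mm high, fixed on the table at some yaw. Origin: centre of its underside; x points away from its front edge (the robot's side), y runs along the carrier's rail, z up. Dimmer knob on its top at the -x, +y corner; a 9 mm high aluminium rail along y on each side of the carrier.
- camera: a small black camera, 44 mm square, looking straight down from an arm on a 28 mm post, fixed to the light box. Lens 37 mm across, its foot 110 mm above the table; highest point 216 mm above the table. Origin: on the lens axis at the light box's top; axes as the light box. The post stands 75 mm towards +x and 85 mm towards +y of the lens axis.
- gate (a point): the point under the camera on the lens axis, 62 mm above the table, where a transparency has to be centred; axes as the light box. Beside it a spring ball in the far (+x) rail, behind a brass plug, drops into a notch in the carrier's edge: within 4 mm of the notch's middle it pulls the carrier in; to push on out of the notch takes 5 to 6 N, ordinary sliding about 1 N.
- carrier: the slide carrier: black bar 66 (x) x 245 (y) x 10 mm, sliding only along the light box's y. It holds three 50 mm square mounts 58 mm apart: white, RED in the middle, white, each with its notch. Origin: under the red mount's centre, on the bar's underside, 51 mm above the table; axes as the light box. The red mount is home when this origin is at the gate's y.
- red_mount (a point): centre of the red mount, on top of the carrier, 62 mm above the table. It starts 25 to 70 mm from the gate on the -y side, so the carrier is slid towards the light box's +y; the first white mount's notch may be felt at the start, 58 mm short. 58 mm beyond comes the last white mount's notch, at 70 mm the end stop.
- tab (a point): where to grip the carrier's orange finger tab, which stands up 140 mm to the -y side of the red mount's middle: 14 mm along y, 30 mm along x, 26 mm tall, from 61 to 87 mm above the table. The point is in the tab's middle, 84 mm above the table; axes as the light box. Pinch from above across the 14 mm (fingers closing along the rail), TCP at this point.
- dimmer (a joint): angle of the dimmer knob in rad: 0 = off, against its stop (start); grows as it is turned clockwise seen from above, up to 4.7 at full light. The switch resists until the click at 0.45 (about 0.15 N m), then snaps onward; from about 0.9 the lamp is on at its lowest light and the knob turns freely.
- dimmer_grip (a point): on the axis of the dimmer, 72 mm above the table, a good TCP point for gripping it from above: a round, ribbed black knob 36 mm across with a white pointer line, its top 78 mm above the table and 28 mm above the light box's top; it turns about the vertical.
- tape_roll: a bystander: roll of brown packing tape lying flat, 100 mm across, 48 mm high, near the light box's -y end. Origin: centre of its underside.
- slide_box: a bystander: grey open box of mounted slides, 200 x 62 x 55 mm, near the light box's +y end. Origin: centre of its underside.
- loupe: a bystander: black magnifier standing on the table, 52 mm across, 50 mm high, near the -y end. Origin: centre of its underside.
- dust_brush: a bystander: dusting brush, 170 mm long, lying on the table beyond the light box. Origin: middle of its length, on the table.

How it is judged:
On the way, in this order (a step that is already met when the one before it is completed fails the run):
1. the lamp is clicked on: the dimmer is past its click, still at low light (value of joint dimmer between 0.6 and 1.5 rad), for 0.2 s.
2. the red mount is clicked in under the camera, the carrier gripped (y of carrier in the frame of gate between -0.0025 and 0.0025 m and contact force between the fingers and carrier above 5 N), for 0.2 s.
At the end, for the whole second after the job is handed in: The dimmer stands past its click and near its lowest light (0.6 to 1.5 rad), the carrier rests with the red mount within 2.5 mm of the gate along the rail (ball in the notch), and the fingers still grip the carrier (more than 5 N) and hold it still (all of step 1 and all of step 2 and linear speed of carrier below 0.01 m/s); the arm keeps its last pose, push and grip.
It fails at once if the carrier is run past the red mount's notch (more than 12 mm) (y of carrier in the frame of gate above 0.012 m).
It fails at once if the camera is knocked (contact force between any of the arm, the fingers and camera above 2 N).
It fails at once if another thing on the table is moved by more than 30 mm (distance of any of tape_roll, slide_box, loupe, dust_brush from where it was at the start of the episode above 0.03 m).
It also fails if it takes over 59 s, if anything falls off the work surface, if the arm or the gripper's body presses on something with over 40 N, if the wrist force passes 120 N, or if a joint passes its speed limit or range.

## Working session

There is one attempt and no reset: what is moved stays moved. The work goes in short steps, each a Python script; the robot and the scene stay as the last script left them, time stands still between calls to the robot, and variables do not carry over. Pictures are saved under pics/ and viewed, and the job is handed in when it is done.

```bash
mkdir -p pics; python3 - <<'E'
from rig import robot, snapshot
import cv2,pickle
for n in ("scene","top"):
    s=snapshot(n); pickle.dump(s,open(n+".pkl","wb")); cv2.imwrite(f"pics/{n}0.png",s["frame"])
    print(n,s["camera_matrix"],s["dist"],s["rvec"],s["tvec"],s["range_z"].min(),s["range_z"].max())
print(robot.sense())
E
```

```text
scene [[487.42226066   0.         313.56936278]
 [  0.         487.42226066 194.90037124]
 [  0.           0.           1.        ]] [-0.09751943  0.          0.          0.          0.        ] [ 1.36841423  2.19398263 -0.8781391 ] [ 0.23774118 -0.36106256  1.78435788] 0.0 3.9996529
top [[507.21480642   0.         313.55822955]
 [  0.         507.21480642 192.18586657]
 [  0.           0.           1.        ]] [-0.10145499  0.          0.          0.          0.        ] [ 2.15491221 -2.11560199  0.11957813] [0.02906305 0.64494653 1.0521231 ] 0.0 2.0577953
{'time': 0.1, 'joint_positions': array([ 1.15086852,  0.47770066,  0.02233123,  1.55633546, -0.01149821,
        1.10930809, -0.08310496]), 'joint_vel': array([-0.00017005, -0.00098834,  0.00042034, -0.00139534, -0.0003431 ,
       -0.00020246,  0.00130646]), 'joint_torque': array([ 4.97754081e-03, -5.97759247e+01,  1.61371663e+00, -2.81954598e+01,
        1.28316163e-02,  5.08621961e-03,  1.76457206e-06]), 'tool_pos': array([ 0.20693483, -0.64197448,  0.24914117]), 'orientation': array([ 9.87867671e-01,  1.55295864e-01, -1.81902262e-04, -7.91151713e-04]), 'wrist_force': array([-0.89809692,  0.10900938, -0.94750669]), 'wrist_torque': array([-0.00840081,  0.02487102,  0.06116115]), 'opening': 0.08526204494074822}
```

View pics/top0.png

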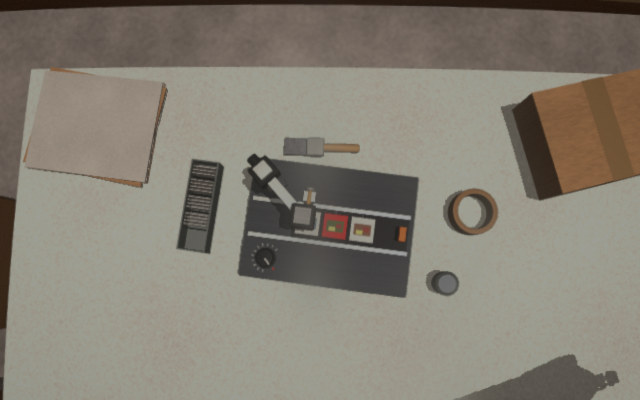

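View pics/scene0.png

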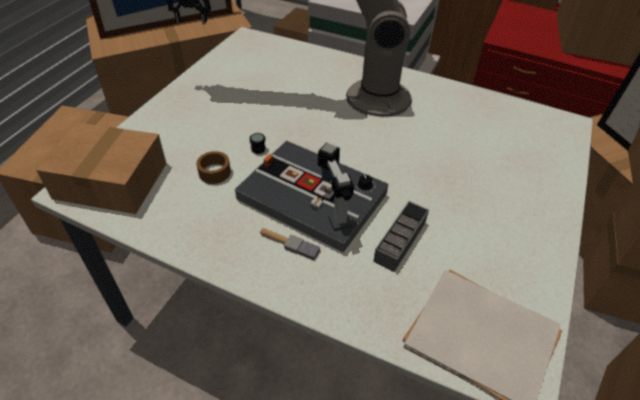

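The top view shows the knob near (264,258), the red mount near (335,226), the camera near (303,216) and the tab near (402,234). I'll enlarge both views.

```bash
python3 - <<'E'
import cv2,pickle
t=pickle.load(open("top.pkl","rb"))["frame"]; s=pickle.load(open("scene.pkl","rb"))["frame"]
cv2.imwrite("pics/topc.png",cv2.resize(t[145:305,230:430],None,fx=4,fy=3.75,interpolation=cv2.INTER_CUBIC)[:600] if 0 else cv2.resize(t[150:300,230:430],None,fx=4,fy=4,interpolation=cv2.INTER_CUBIC))
cv2.imwrite("pics/scenec.png",cv2.resize(s[135:255,230:390],None,fx=5,fy=5,interpolation=cv2.INTER_CUBIC))
E
```

```text
(no output)
```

View pics/topc.png

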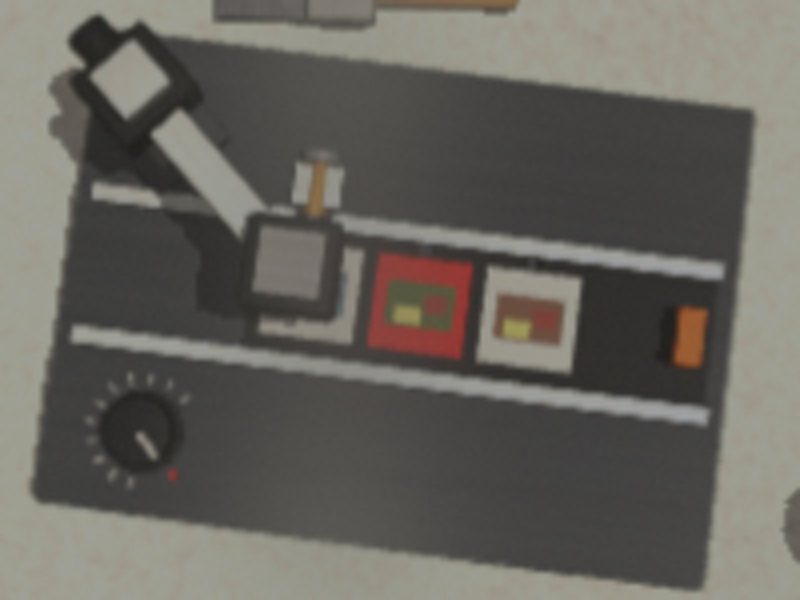

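View pics/scenec.png

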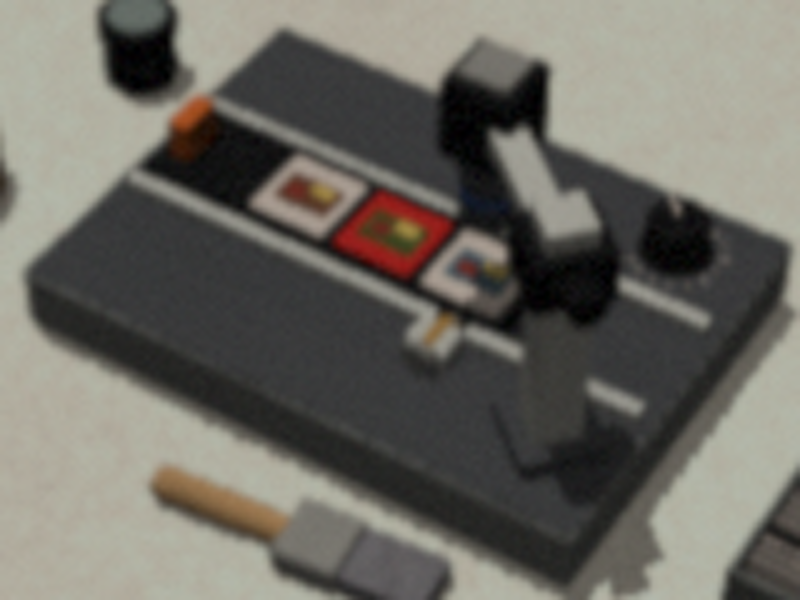

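Pixels (full-resolution = crop/scale + offset):

| Feature | Top crop | Scene crop |
|---|---|---|
| Knob top | (139,431) | (677,215) |
| Tab top | (693,334) | (197,110) |
| Red mount | (421,306) | (395,233) |
| Brass plug | (317,188) | (440,326) |

I'll triangulate these and compare them with the depth and the box edges.

```bash
cat > h.py <<'E'
import numpy as np,cv2,pickle
from scipy.spatial.transform import Rotation as R
def cam(s):
    r,_=cv2.Rodrigues(s["rvec"]); return r,np.ravel(s["tvec"])
def ray(s,p):
    r,t=cam(s); u=cv2.undistortPoints(np.array([[p]],float),s["camera_matrix"],s["dist"])[0,0]
    return -r.T@t, r.T@np.array([u[0],u[1],1.])
def atz(s,p,z):
    o,d=ray(s,p); return o+d*(z-o[2])/d[2]
def tri(obs):
    A=np.zeros((3,3));b=np.zeros(3);rs=[ray(s,p) for s,p in obs]
    for o,d in rs:
        d=d/np.linalg.norm(d);P=np.eye(3)-np.outer(d,d);A+=P;b+=P@o
    x=np.linalg.solve(A,b)
    return x,[np.linalg.norm(np.cross(x-o,d/np.linalg.norm(d))) for o,d in rs]
def proj(s,X): return cv2.projectPoints(np.array([X],float),s["rvec"],s["tvec"],s["camera_matrix"],s["dist"])[0][0,0]
def down(yaw): # tool pointing down, tool y (jaws) at world angle yaw
    y=np.array([np.cos(yaw),np.sin(yaw),0]);z=np.array([0,0,-1.]);x=np.cross(y,z)
    return R.from_matrix(np.c_[x,y,z]).as_quat()
E
python3 - <<'E'
from h import *
T=pickle.load(open("top.pkl","rb"));S=pickle.load(open("scene.pkl","rb"))
ct=lambda x,y:((x+.5)/4-.5+230,(y+.5)/4-.5+150)
cs=lambda x,y:((x+.5)/5-.5+230,(y+.5)/5-.5+135)
for n,a,b in [("knob",(139,431),(677,215)),("tab",(693,334),(197,110)),("red",(421,306),(395,233)),("plug",(317,188),(440,326))]:
    x,e=tri([(T,ct(*a)),(S,cs(*b))]); u=ct(*a);c,r=cam(T)
    print(n,x.round(4),np.round(e,4),"topray@z",atz(T,u,{"knob":.078,"tab":.087,"red":.062,"plug":.065}[n]).round(4))
c=[atz(T,ct(*p),.05)[:2] for p in [(35,498),(703,588),(755,112)]]
f=[atz(T,ct(*p),.059)[:2] for p in [(72,334),(706,417),(94,192),(722,270)]]
print("corners",np.round(c,4),np.linalg.norm(c[0]-c[1]),np.linalg.norm(c[1]-c[2]))
for a,b in[(c[1],c[0]),(f[1],f[0]),(f[3],f[2])]: d=b-a;print("yaw y axis",np.arctan2(d[1],d[0]),np.linalg.norm(d))
E
```

```text
knob [0.5017 0.1388 0.0789] [0.0003 0.0003] topray@z [0.5016 0.1392 0.078 ]
tab [ 0.5553 -0.1432  0.0889] [0.0025 0.0025] topray@z [ 0.5565 -0.1458  0.087 ]
red [ 0.5702 -0.0055  0.0617] [0.0006 0.0006] topray@z [ 0.5704 -0.006   0.062 ]
plug [0.6309 0.051  0.0689] [0.0012 0.0012] topray@z [0.6319 0.0501 0.065 ]
corners [[ 0.4651  0.1972]
 [ 0.4253 -0.1566]
 [ 0.6792 -0.1853]] 0.35603682389140895 0.2555182213070151
yaw y axis 1.4588478482430336 0.35603682389140895
yaw y axis 1.459562065703481 0.3378424596188268
yaw y axis 1.4635264020767667 0.3373207476098768
```

The light box's rail points at a world angle of 1.460 rad, so its yaw is -0.11. Knob top z is 0.079 against 0.078 given, and red mount z is 0.0617 against 0.062. The tab is 139 mm from the red mount against 140, and the plug puts the gate about 62 mm ahead of it. Everything agrees, so I'll move above the knob and check with the wrist camera.

```bash
python3 - <<'E'
from h import *
from rig import robot,snapshot
k=[0.5017,0.1388]
a0=np.deg2rad(72)
robot.move_pose([.42,-.30,.30],down(a0))
for off in (0,np.pi):
    for th in (0,1.1):
        q=robot.inverse_kinematics([*k,.072],down(a0+off-th)); print(off,th,None if q is None else np.round(q,2))
robot.move_pose([*k,.28],down(a0))
s=snapshot("wrist");pickle.dump(s,open("w1.pkl","wb"));cv2.imwrite("pics/w1.png",s["frame"])
st=robot.sense();print(st["time"],st["tool_pos"],np.round(st["joint_positions"],2),proj(s,[*k,.078]),proj(s,[*k,.05]))
E
```

```text
0 0 [ 0.25  0.62 -0.82  2.02  0.64  0.78  0.3 ]
0 1.1 [ 0.07  0.54 -0.57  2.03  0.45  0.7  -0.64]
3.141592653589793 0 [-1.23  0.97  1.26  2.11 -1.14  1.04 -1.22]
3.141592653589793 1.1 [ 0.38  0.71 -1.01  2.01  0.8   0.88  2.22]
3.3 [0.50217793 0.13733848 0.27979633] [ 0.47  0.36 -1.06  1.84  0.35  1.15  0.55] [316.52276483 178.37095375] [316.40673306 171.96801165]
```

View pics/w1.png

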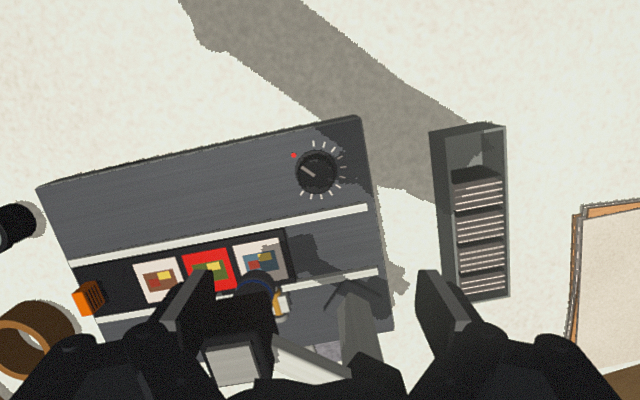

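The wrist view shows the knob at about (317,173), against a prediction of (316.5,178). I'll crop it for an exact reading.

```bash
python3 - <<'E'
from h import *
s=pickle.load(open("w1.pkl","rb"));f=s["frame"].copy()
c=cv2.resize(f[130:220,260:380],None,fx=6,fy=6,interpolation=cv2.INTER_CUBIC)
def circ(X,z,r,col):
    for a in np.linspace(0,2*np.pi,60):
        p=proj(s,[X[0]+r*np.cos(a),X[1]+r*np.sin(a),z]);cv2.circle(c,(int((p[0]-260+.5)*6),int((p[1]-130+.5)*6)),1,col,-1)
circ([.5017,.1388],.078,.018,(0,255,0))
cv2.imwrite("pics/w1c.png",c)
E
```

```text
(no output)
```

View pics/w1c.png

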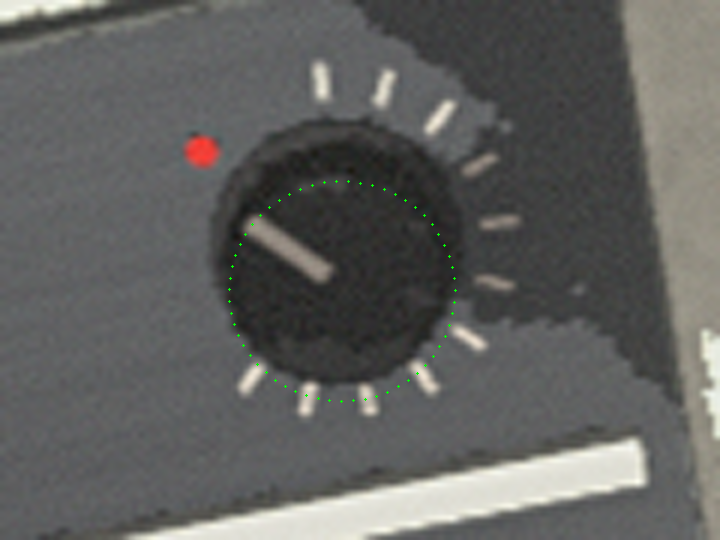

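The knob appears about 3 px (3 mm) nearer the robot than predicted. I'll triangulate with all views from a closer wrist pose.

```bash
python3 - <<'E'
from h import *
from rig import robot,snapshot
a0=np.deg2rad(72)
robot.servo_line([.5010,.1388,.17],down(a0))
s=snapshot("wrist");pickle.dump(s,open("w2.pkl","wb"))
st=robot.sense();print(st["time"],st["tool_pos"],st["wrist_force"])
p=proj(s,[.5017,.1388,.078]);print(p);x,y=int(p[0])-80,max(0,int(p[1])-60)
print(x,y);c=cv2.resize(s["frame"][y:y+120,x:x+160],None,fx=5,fy=5,interpolation=cv2.INTER_CUBIC)
cv2.circle(c,(int((p[0]-x)*5),int((p[1]-y)*5)),3,(0,255,0),-1);cv2.imwrite("pics/w2c.png",c)
w=pickle.load(open("w1.pkl","rb"));print(atz(w,(338/6+260-.4,272/6+130-.4),.078))
E
```

```text
4.2333 [0.50170328 0.139201   0.17102991] [-0.39139353  0.20906412 -1.07255964]
[314.69313724 218.92084072]
234 158
[0.49832379 0.13930895 0.078     ]
```

View pics/w2c.png

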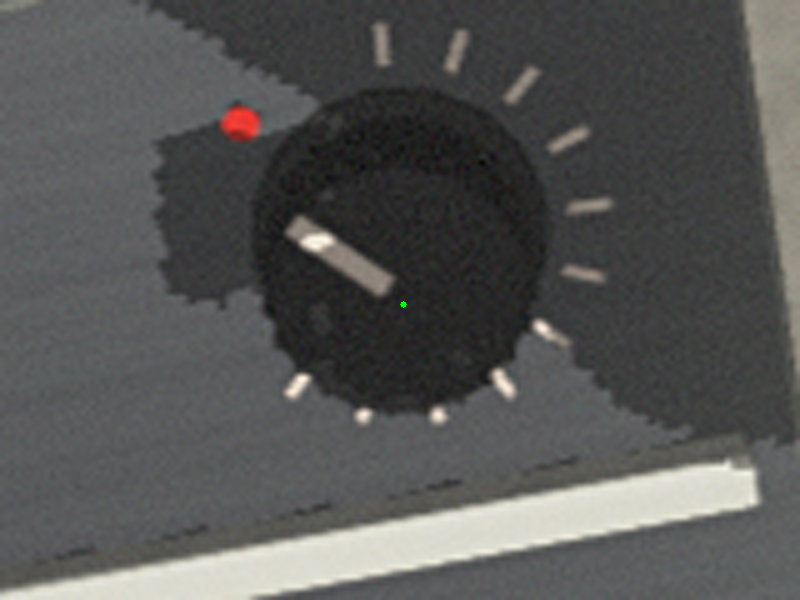

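At close range the top centre reads (401,290), against (403,304) predicted, so it's about 1.8 mm nearer the robot. I'll use (0.5003, 0.139), then descend, grip, and turn 1.05 rad clockwise in steps.

```bash
python3 - <<'E'
from h import *
from rig import robot,snapshot
a0=np.deg2rad(72);k=[.5003,.139,.073]
def show(t):
    st=robot.sense();print(t,round(st["time"],2),st["tool_pos"].round(4),"F",st["wrist_force"].round(1),"T",st["wrist_torque"].round(2),round(st["opening"],4))
    return st
hit=robot.servo_line(k,down(a0),rate=.08,threshold=8);show(f"down {hit}")
if not hit:
    robot.grasp(40);show("grip")
    for th in np.arange(.15,1.06,.15):
        robot.move_pose(k,down(a0-th));show(round(th,2))
    s=snapshot("wrist");cv2.imwrite("pics/w3.png",s["frame"])
E
```

```text
down False 5.6 [0.5007 0.1392 0.0735] F [ 0.3 -0.2  1.1] T [ 0.03 -0.01  0.01] 0.085
grip 6.12 [0.5003 0.1388 0.0734] F [-2.2 -1.4  5.1] T [-0.32  0.25  0.04] 0.0346
0.15 6.38 [0.5004 0.1388 0.0734] F [-1.6 -1.1  7.6] T [-0.41  0.35 -0.01] 0.0348
0.3 6.62 [0.5004 0.1389 0.0733] F [-2.6 -1.8  7.7] T [-0.4   0.49  0.18] 0.0346
0.45 6.88 [0.5005 0.1389 0.0734] F [-2.1 -2.3  6.4] T [-0.57  0.58 -0.  ] 0.0349
0.6 7.12 [0.5005 0.139  0.0733] F [-1.6 -1.3 10.9] T [-0.13  0.47 -0.07] 0.0349
0.75 7.38 [0.5005 0.1391 0.0734] F [-0.6 -2.1  4.2] T [-0.44  0.16 -0.11] 0.0344
0.9 7.62 [0.5007 0.1391 0.0734] F [-1.2 -1.7  6.9] T [-0.25  0.16 -0.02] 0.035
1.05 7.88 [0.5007 0.1391 0.0734] F [-0.7 -0.9  6.3] T [-0.32  0.24  0.  ] 0.0347
```

The torque rose and then reversed, as it should at the click. I'll release, rise and check the pointer.

```bash
python3 - <<'E'
from h import *
from rig import robot,snapshot
a0=np.deg2rad(72)
robot.open_gripper();robot.servo_line([.5003,.139,.17],down(a0-1.05),rate=.15)
robot.move_pose([.5010,.1388,.17],down(a0))
s=snapshot("wrist");pickle.dump(s,open("w4.pkl","wb"))
st=robot.sense();print(st["time"],st["tool_pos"],st["wrist_force"])
w=pickle.load(open("w2.pkl","rb"))["frame"]
cr=lambda f:cv2.resize(f[158:278,234:394],None,fx=2.5,fy=2.5,interpolation=cv2.INTER_CUBIC)
cv2.imwrite("pics/w4c.png",np.hstack([cr(w),cr(s["frame"])]));cv2.imwrite("pics/w4.png",s["frame"])
E
```

```text
10.2167 [0.50071042 0.13870943 0.16950244] [-0.61166154  1.14757983  0.53122852]
```

View pics/w4c.png

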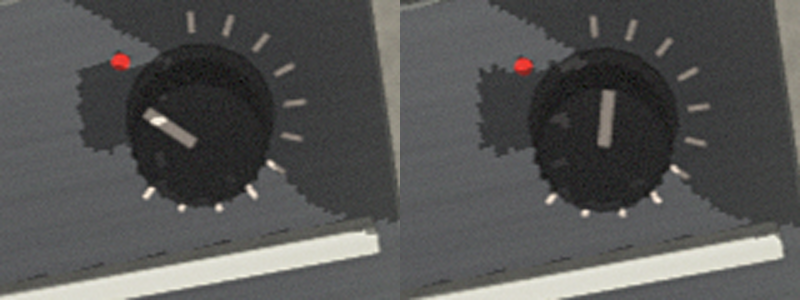

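View pics/w4.png

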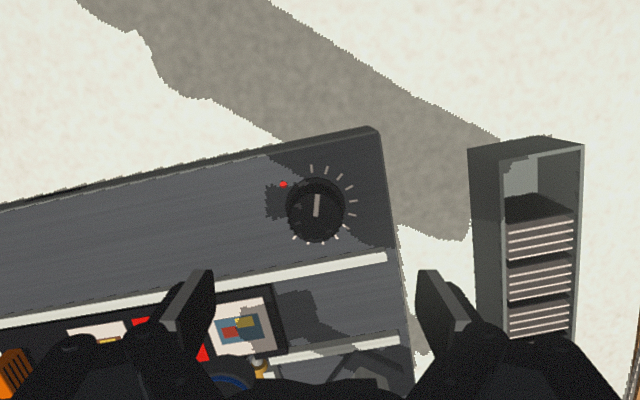

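The pointer moved from about 147° to 86° in the image, a turn of about 61° = 1.06 rad, well within the 0.6–1.5 window. Next I'll move over the tab.

```bash
python3 - <<'E'
from h import *
from rig import robot,snapshot
q=down(1.46)
robot.servo_line([.5003,.139,.29],rate=.2)
robot.move_pose([.46,0,.30],q)
robot.move_pose([.555,-.1445,.20],q)
s=snapshot("wrist");pickle.dump(s,open("w5.pkl","wb"));T=snapshot("top");pickle.dump(T,open("top5.pkl","wb"))
st=robot.sense();print(st["time"],st["tool_pos"],np.round(st["joint_positions"],2))
ey=np.array([np.cos(1.46),np.sin(1.46)])
for d in (0,.03,.065):print(d,robot.inverse_kinematics([*(np.array([.555,-.1445])+d*ey),.084],q))
f=s["frame"].copy();
for X in ([.555,-.1445,.087],[.5703,-.0058,.062]):
    p=proj(s,X);print(p);cv2.circle(f,tuple(int(round(v)) for v in p),2,(0,255,0),-1)
cv2.imwrite("pics/w5.png",f)
E
```

```text
12.5167 [ 0.55550409 -0.14199777  0.20161397] [ 0.84  0.52 -0.93  1.81  0.48  1.05  1.19]
0 [ 0.75421474  0.66662753 -0.81593598  1.88933724  0.63310984  0.86518836
  1.07403255]
0.03 [ 0.70568449  0.66298239 -0.81898797  1.89763338  0.63397053  0.8617262
  1.01880792]
0.065 [ 0.64708428  0.6611615  -0.82180475  1.90260736  0.6352474   0.86004547
  0.95491734]
[310.86140946 208.42979557]
[486.50132654 198.58758613]
```

View pics/w5.png

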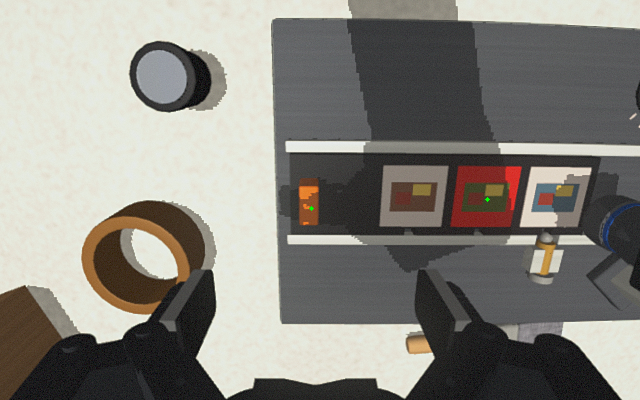

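The tab is near (309,202), the red mount centre at (487,196) and the plug at (543,258), with notches at (410,232) and (478,232). I'll zoom in.

```bash
python3 - <<'E'
from h import *
s=pickle.load(open("w5.pkl","rb"));f=s["frame"]
cv2.imwrite("pics/w5a.png",cv2.resize(f[155:255,270:400],None,fx=6,fy=6,interpolation=cv2.INTER_CUBIC))
cv2.imwrite("pics/w5b.png",cv2.resize(f[150:290,440:640],None,fx=4,fy=4,interpolation=cv2.INTER_CUBIC))
E
```

```text
(no output)
```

View pics/w5a.png

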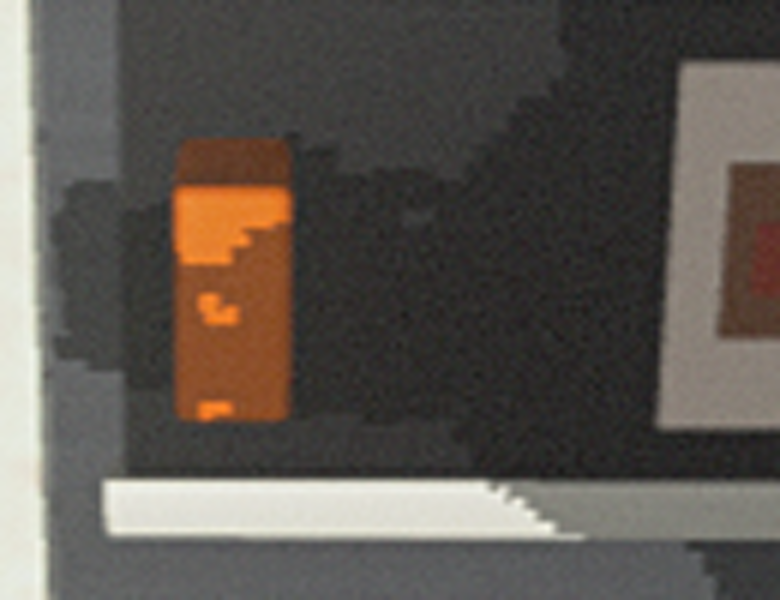

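View pics/w5b.png

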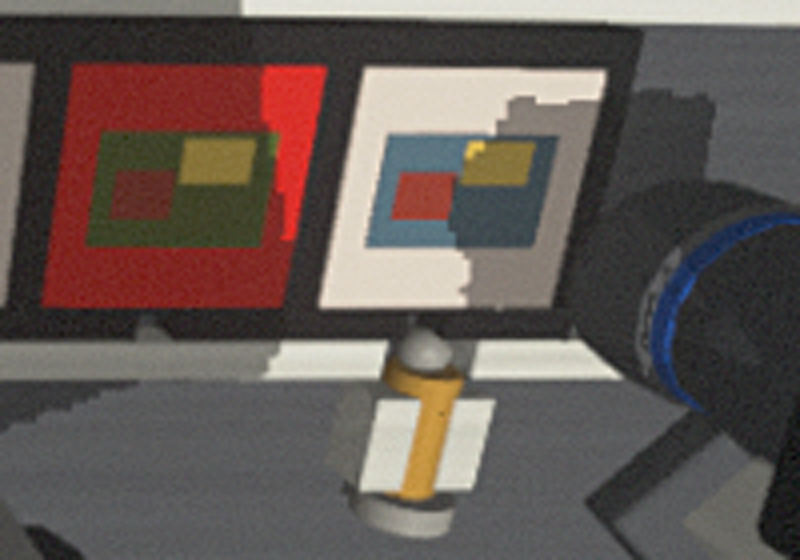

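The ball shows at crop (425,350), practically at the last white mount's notch, with the red mount's notch at (150,328), one pitch short. That makes the travel about 58 mm. The tab top centre reads (308.5,205) against (311,208.4) predicted, so I'll aim at (0.5537, -0.1457), descend and grip.

```bash
python3 - <<'E'
from h import *
from rig import robot,snapshot
q=down(1.46);ey=np.array([np.cos(1.46),np.sin(1.46)])
def show(t):
    st=robot.sense();print(t,round(st["time"],2),st["tool_pos"].round(4),"F",st["wrist_force"].round(1),"T",st["wrist_torque"].round(2),round(st["opening"],4))
p=np.array([.5537,-.1457])
hit=robot.servo_line([*p,.085],q,rate=.1,threshold=8);show(f"down {hit}")
if not hit:
    robot.grasp(40);show("grip");robot.hold(.3);show("held")
    s=snapshot("wrist");pickle.dump(s,open("w6.pkl","wb"));cv2.imwrite("pics/w6.png",s["frame"])
E
```

```text
down False 13.82 [ 0.5542 -0.1457  0.0857] F [ 0.2  0.  -0.6] T [ 0.03  0.   -0.03] 0.0854
grip 14.47 [ 0.5538 -0.1457  0.0852] F [-0.7  0.6  1.9] T [ 0.01  0.14 -0.07] 0.0129
held 14.77 [ 0.5538 -0.1457  0.0851] F [-0.8 -1.3  2.6] T [0.02 0.21 0.  ] 0.0128
```

View pics/w6.png

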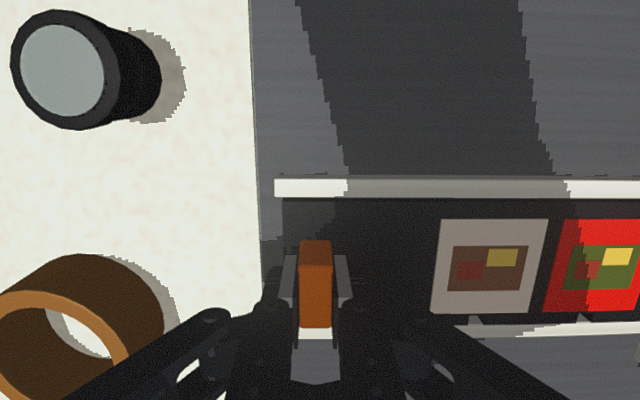

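The tab is held squarely between the pads at (316,285). I'll slide in increments and watch the force along the rail.

```bash
cat >> h.py <<'E'
EY=np.array([np.cos(1.46),np.sin(1.46)]);EX=np.array([EY[1],-EY[0]]);P0=np.array([.5538,-.1457])
def go(robot,d,rate=.03):
    robot.servo_line([*(P0+d*EY),.085],down(1.46),rate=rate)
    st=robot.sense();f=st["wrist_force"][:2];r=st["tool_pos"][:2]-P0
    print(round(d,4),"t",round(st["time"],2),"along",(r@EY).round(4),"Fy",(f@EY).round(1),"Fx",(f@EX).round(1),"Fz",st["wrist_force"][2].round(1),"op",round(st["opening"],4))
E
python3 - <<'E'
from h import *
from rig import robot,snapshot
for d in (.002,.004,.006,.01,.02,.03,.04,.046,.050): go(robot,d)
s=snapshot("wrist");pickle.dump(s,open("w7.pkl","wb"));cv2.imwrite("pics/w7.png",s["frame"])
E
```

```text
0.002 t 15.07 along 0.0027 Fy 1.8 Fx -0.4 Fz 4.3 op 0.0129
0.004 t 15.32 along 0.0036 Fy -1.3 Fx -2.1 Fz 5.2 op 0.0131
0.006 t 15.57 along 0.004 Fy -3.8 Fx -2.3 Fz 5.9 op 0.0131
0.01 t 15.85 along 0.0047 Fy -12.6 Fx -2.9 Fz 8.3 op 0.0132
0.02 t 16.33 along 0.006 Fy -30.9 Fx -4.3 Fz 14.2 op 0.013
0.03 t 16.82 along 0.0303 Fy -1.0 Fx -0.6 Fz 3.3 op 0.013
0.04 t 17.3 along 0.0407 Fy 0.7 Fx -0.4 Fz 3.6 op 0.0127
0.046 t 17.65 along 0.0464 Fy -1.3 Fx 0.4 Fz 2.1 op 0.0131
0.05 t 17.93 along 0.0503 Fy 0.5 Fx 0.4 Fz 3.9 op 0.0131
```

View pics/w7.png

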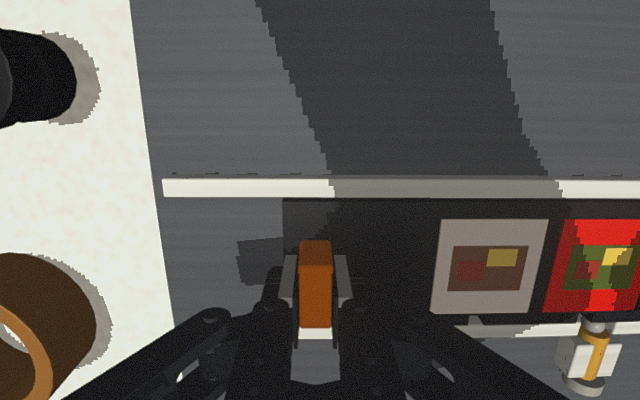

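The carrier broke free of the first notch at about 31 N of arm push, with no slip in the grip, and now slides freely. The ball is at about (593,322) and the red notch at about (585,318). I'll zoom in to measure what remains.

```bash
python3 - <<'E'
from h import *
a=pickle.load(open("w6.pkl","rb"))["frame"];b=pickle.load(open("w7.pkl","rb"))["frame"]
cr=lambda f:cv2.resize(f[295:345,440:640],None,fx=4,fy=4,interpolation=cv2.INTER_CUBIC)
cv2.imwrite("pics/w7c.png",np.vstack([cr(a),cr(b)]))
E
```

```text
(no output)
```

View pics/w7c.png

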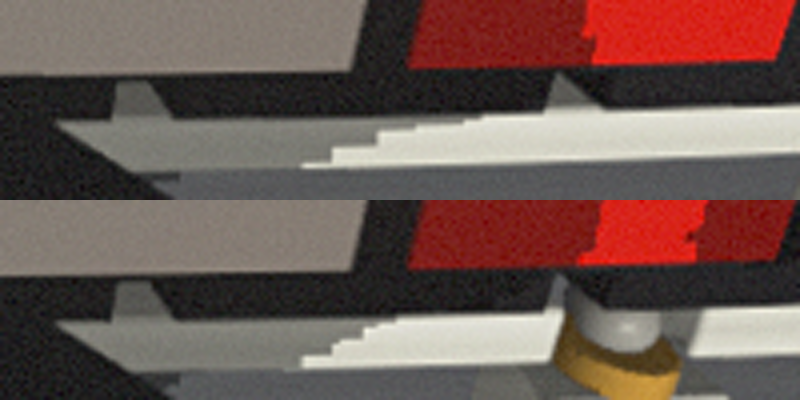

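About 5–7 mm remains (7.5 px/mm in the crop: ball at 612, notch middle at about 575). I'll creep in 1 mm steps and watch for the pull-in.

```bash
python3 - <<'E'
from h import *
from rig import robot,snapshot
for d in (.051,.052,.053,.054,.055): go(robot,d,.02);robot.hold(.1)
s=snapshot("wrist");pickle.dump(s,open("w8.pkl","wb"))
f=s["frame"];cv2.imwrite("pics/w8c.png",cv2.resize(f[295:345,440:640],None,fx=4,fy=4,interpolation=cv2.INTER_CUBIC))
E
```

```text
0.051 t 18.23 along 0.0508 Fy -1.3 Fx -0.3 Fz 4.1 op 0.0127
0.052 t 18.58 along 0.0519 Fy -1.6 Fx 0.1 Fz 4.4 op 0.0131
0.053 t 18.93 along 0.053 Fy -2.8 Fx -1.0 Fz 3.0 op 0.0135
0.054 t 19.28 along 0.0543 Fy -2.2 Fx -0.2 Fz 3.2 op 0.0129
0.055 t 19.63 along 0.0553 Fy -2.1 Fx 0.7 Fz 3.5 op 0.0131
```

View pics/w8c.png

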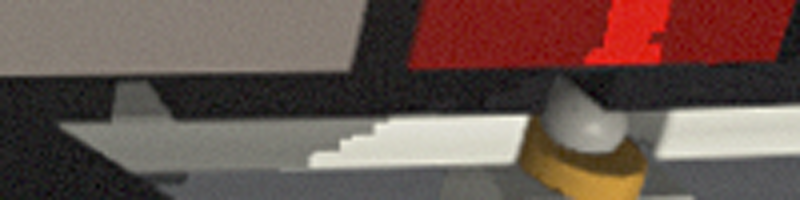

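```bash
python3 - <<'E'
from h import *
from rig import robot,snapshot
ims=[]
for d in (.056,.057,.058,.059):
    go(robot,d,.02);robot.hold(.15)
    s=snapshot("wrist");pickle.dump(s,open("w9.pkl","wb"));ims.append(cv2.resize(s["frame"][300:340,500:640],None,fx=5,fy=3.7,interpolation=cv2.INTER_CUBIC))
    st=robot.sense();print("   settled",(st["wrist_force"][:2]@EY).round(1),((st["tool_pos"][:2]-P0)@EY).round(4))
cv2.imwrite("pics/w9c.png",np.vstack(ims))
E
```

```text
0.056 t 20.03 along 0.056 Fy -2.1 Fx 0.2 Fz 4.0 op 0.013
   settled -2.2 0.056
0.057 t 20.48 along 0.0572 Fy -2.0 Fx 0.9 Fz 3.3 op 0.0129
   settled -2.1 0.0572
0.058 t 20.93 along 0.0584 Fy -0.3 Fx 2.0 Fz 3.1 op 0.0132
   settled 0.4 0.0584
0.059 t 21.38 along 0.0593 Fy 0.6 Fx 1.5 Fz 2.4 op 0.0132
   settled 1.6 0.0594
```

View pics/w9c.png

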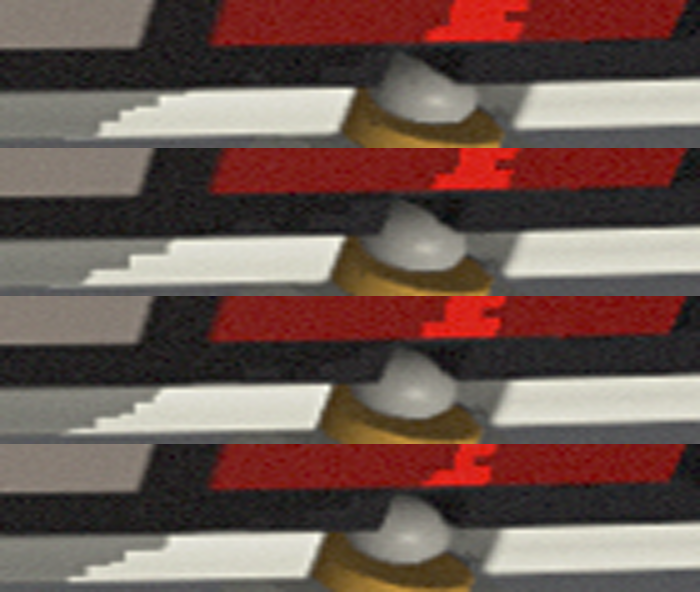

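Fy has turned positive, so the ball is pulling the carrier in. I'll continue until the force passes back through zero, which is the notch's middle.

```bash
python3 - <<'E'
from h import *
from rig import robot,snapshot
ims=[]
for d in (.060,.061,.062,.063,.064):
    go(robot,d,.02);robot.hold(.15)
    s=snapshot("wrist");pickle.dump(s,open("w10.pkl","wb"));ims.append(cv2.resize(s["frame"][300:340,500:640],None,fx=5,fy=3,interpolation=cv2.INTER_CUBIC))
    F=[]
    for _ in range(5): robot.hold(.03);F.append(robot.sense()["wrist_force"][:2]@EY)
    m=np.mean(F);print("   settled",m.round(2),((robot.sense()["tool_pos"][:2]-P0)@EY).round(4))
    if m<-2.2: break
cv2.imwrite("pics/w10c.png",np.vstack(ims))
E
```

```text
0.06 t 21.83 along 0.0603 Fy 1.5 Fx 0.5 Fz 2.3 op 0.013
   settled 2.11 0.0603
0.061 t 22.45 along 0.0611 Fy 1.7 Fx 2.3 Fz 4.6 op 0.0132
   settled 1.84 0.0611
0.062 t 23.07 along 0.0614 Fy -0.1 Fx 1.4 Fz 4.4 op 0.0131
   settled -1.89 0.0615
0.063 t 23.68 along 0.0618 Fy -3.8 Fx 1.4 Fz 5.2 op 0.0132
   settled -4.03 0.0618
```

View pics/w10c.png

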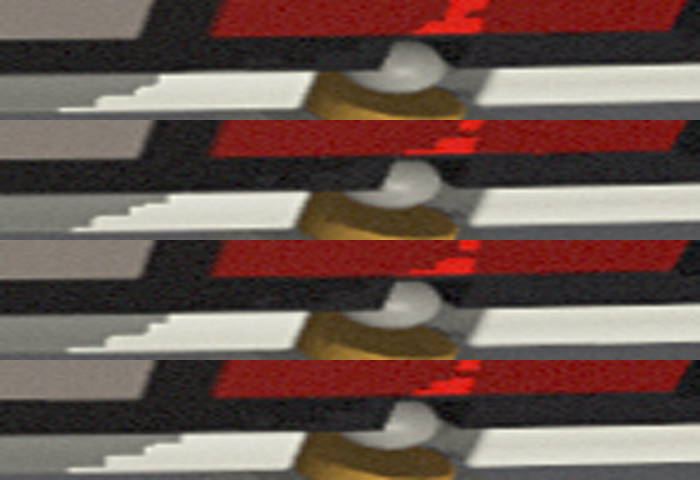

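The force passes zero at about 0.0615, the ball is fully seated, and it's 58 mm from the first notch's middle (about 0.0035–0.004). I'll relax the command to 0.0616 and do the final checks.

```bash
python3 - <<'E'
from h import *
from rig import robot,snapshot
go(robot,.0616,.02);robot.hold(.5);go(robot,.0616,.02)
print(robot.sense()["joint_vel"].round(4))
T=snapshot("top");S=snapshot("scene")
cv2.imwrite("pics/end.png",np.vstack([cv2.resize(T["frame"][130:310,170:510],None,fx=2,fy=1.65),cv2.resize(S["frame"][120:270,180:440],(680,300))]))
E
```

```text
0.0616 t 24.3 along 0.0615 Fy -2.8 Fx 1.3 Fz 3.5 op 0.0132
0.0616 t 25.05 along 0.0615 Fy -3.4 Fx 1.8 Fz 5.2 op 0.013
[-0.0018  0.0005 -0.0008 -0.0002  0.0009  0.0004 -0.001 ]
```

View pics/end.png

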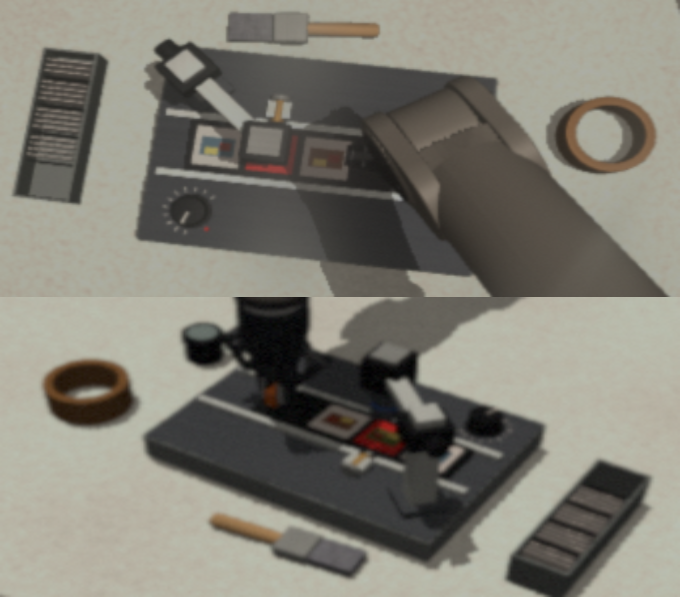

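The red mount is under the camera, the knob pointer is at about 1 rad, and the bystanders haven't moved. I'll take out the remaining 3 N of push and hand in.

```bash
python3 - <<'E'
from h import *
from rig import robot,snapshot
go(robot,.0613,.02);robot.hold(.4);go(robot,.0613,.02)
robot.sign_off()
E
```

```text
0.0613 t 25.4 along 0.0615 Fy -1.4 Fx 1.8 Fz 4.2 op 0.013
0.0613 t 26.05 along 0.0615 Fy -0.6 Fx 2.6 Fz 3.0 op 0.0129
the job is handed in; nothing more can be done
```

I clicked the lamp on, slid the carrier until the red mount clicked in under the camera, and handed the job in at about 26 s, still gripping the tab. No verdict is reported.

- **Lamp:** I turned the knob 1.05 rad clockwise and let go. The wrist pictures before and after show the pointer turned about 61° (1.06 rad), inside the 0.6–1.5 rad window.
- **Carrier:** The tool moved 61.5 mm after gripping. The force along the rail first pulled the carrier forward, then passed zero at 61.5 mm. That is 58 mm past the first notch, and the picture shows the ball seated in the red mount's notch.
- **Final hold:** The tab is gripped with 40 N commanded and the fingers 13 mm apart. The last reading showed about 0.6 N of push left along the rail.
- **Surroundings:** The camera was not approached closely. The last views show the tape roll, slide box, loupe and brush where they were.

Two things did not match:
- **First notch:** Leaving it took about 31 N of measured push instead of the 5–6 N stated, and the carrier then jumped forward, well short of the red notch. I did the last 11 mm in 1 mm steps because of that.
- **Wrist camera:** It placed things about 2 mm nearer the robot than the fixed cameras did, so I aimed between the two.

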